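# Tighten the cutting-board clamp with the hex key

### The job

The clamp that holds the cutting board is loose: take the hex key from its holder, feel gently for the hex socket at the bottom of the clamp's well until the key drops fully home, and turn it clockwise, re-gripping it as you go, until the jaw is tight on the board and the screw stops. Then put the key back upright in its holder and let go. Never push the key in the clamp with more than about 25 N or twist it with more than about 0.15 N m, and leave the other things on the table where they are.

Things in the scene. Friction and masses are not known exactly. Their poses are not given: they have to be found in the camera images.
- well (a point): Centre of the round mouth of the well in the top face of the board clamp, 45 mm above the table, z up. The well is 44 mm across and 15 mm deep. Its flat bottom is the dark steel face of the clamp screw, in which the hex socket is sunk. A key fully home has its tip 35 mm below this point, on the socket's solid floor; anywhere else the tip stops on the face, 15 mm below this point.
- well_bottom (a point): Centre of the well's flat bottom, NOT of the socket: the socket's axis lies 3 to 9 mm off this point (up to 6.5 mm in its x or y), elsewhere each time, not measured; the hexagon's direction is unknown too. Socket 19.6 mm across flats, 20 mm deep, sharp edges. Centred but not matched, only the key's 3 mm tapered tip drops in; hexagons match every 60 degrees. The screw does not give sideways.
- screw (a joint): Turn of the clamp screw in rad, growing clockwise seen from above. 0 is the loosest, 3.3 a hard stop where the jaw is tight on the board; it starts between 0 and 0.3. It resists with about 0.06 N m and stays where it is left. The jaw plate comes down 2.7 mm per rad, 9 mm in all.
- key_head (a point): Centre of the black square head (32 x 32 mm, 30 mm high, sides along this point's x and y) of the loose hex key (160 g), upright in its holder at the start. Grip it on two opposite sides, again every quarter turn. With the key home in the socket or in the holder, the head's underside is 25 mm above the block's top, and the key stands by itself when let go, leaning a few degrees.
- key_tip (a point): Lower end of the hex key, on its axis, 75 mm below the centre of the head. The steel hex shaft, 18 mm across flats (two of the flats face the head's +x and -x), is 60 mm long from the head's underside; its last 3 mm taper to a round end of 16 mm.
- holder_mouth (a point): Centre of the mouth of the round hole in the key's holder, a fixed white plastic block 75 x 75 mm, 45 mm high; the hole is 25 mm across with a small chamfer and 35 mm deep, closed below, so the key's tip stands 35 mm below this point.
- clamp: Board clamp fixed to the table: metal block 100 x 90 mm, 45 mm high, foot lugs at both y sides, on its +x side a hold-down jaw plate (70 mm wide, 7 mm thick) over the edge of a white cutting board (190 x 170 mm, 20 mm thick). Origin at table height right under the well's centre, x towards the board.
- key: The whole hex key; origin at its tip, z up along the key, x and y along the head's sides.
- jar: Bystander: amber jar with steel lid, 54 mm across, 80 mm high; origin under its centre.
- bowl: Bystander: steel bowl, 120 mm across, 50 mm high; origin under its centre.
- steel: Bystander: sharpening steel lying flat, rod 240 mm long to +x of the origin, black handle 110 mm to -x, 36 mm guard at the origin.
- scraper: Bystander: bench scraper with wooden handle, 117 x 80 mm, 18 mm high, lying on the cutting board; origin under its centre.
- shaker: Bystander: aluminium mug, 64 mm across, 75 mm high, handle at +y; origin under its centre.
- mallet: Bystander: hammer, 260 mm long, lying along its x, handle to -x.
- hook_ring: Bystander: steel ring lying flat, 70 mm across, 8 mm high; origin under its centre.
Mind the look-alikes: they are no part of the job. What is shaped like the key but brown, red or yellow is not meant.

How it is judged (in metres and radians):
On the way, in this order (a step that is already met when the one before it is completed fails the run):
1. the key's tip is fully home in the hex socket (at least 30 mm below the well's mouth) (z of key_tip in the frame of well below -0.03 m and horizontal distance between key_tip and well below 0.012 m), for 0.2 s.
2. the screw is turned clockwise to its stop (within 0.3 rad) with the key still in the socket (value of joint screw above 3 rad and z of key_tip in the frame of well below -0.025 m and horizontal distance between key_tip and well below 0.012 m), for 0.2 s.
At the end, for the whole second after the job is handed in: The screw is at its stop (within 0.3 rad, more than 3.0), and the key stands in its holder: tip within 8 mm of the hole's axis and at least 31 mm below its mouth, upright within 0.2 rad, released and at rest (value of joint screw above 3 rad and horizontal distance between key_tip and holder_mouth below 0.008 m and z of key_tip in the frame of holder_mouth below -0.031 m and angle between key's own z axis and vertical below 0.2 rad and linear speed of key below 0.02 m/s and angular speed of key below 0.2 rad/s); the robot touches nothing.
It fails at once if the key is pressed or twisted against the clamp or its screw with contact forces that add up to more than 70 N (about 25 N of push together with 0.15 N m of twist) (contact force between key and clamp above 70 N).
It fails at once if a bystander is moved by more than 30 mm (distance of any of jar, bowl, steel, scraper, shaker, mallet, hook_ring from where it was at the start of the episode above 0.03 m).
It also fails if it takes over 72 s, if anything falls off the work surface, if the arm or the gripper's body presses on something with over 40 N, if the wrist force passes 120 N, or if a joint passes its speed limit or range.

### The arm

A 7-joint arm with a two-finger parallel gripper is mounted at the origin on the work surface. World frame = base frame: x ahead of the robot, y to its left, z up, the work surface at z = 0. Lengths are in mm, angles in rad, forces in N, time in s.
With the tool pointing down it reaches from about 400 to 900 mm from the base axis. Payload 5.6 kg.
Tool frame: the origin (TCP) lies midway between the tips of the shut fingers; the grasp point (between the pads) lies 19 mm behind it; z points along the fingers, y is the line along which they close (so a half turn about z gives the same grasp; the last joint's range is limited). The gripper opens to 92 mm and grips with 3 to 60 N. Pads are 20 mm wide; open, the fingers measure 128 mm over their backs; the gripper's body (75 mm by 189 mm) begins 69 mm behind the grasp point.
Start: joints at [1.181, 0.468, -0.012, 1.603, 0.006, 1.071, -0.056], TCP at [220.888, -611.324, 214.592] pointing down, gripper open.
Joint ranges: [-2.53, 2.53], [-0.31, 2.02], [-1.57, 1.55], [0.28, 2.44], [-1.29, 4.43], [0.15, 1.84], [-2.92, 2.92]. Speed limits (rad/s): [2.57, 2.57, 3.14, 3.14, 3.14, 3.14, 3.14].

### API

Orientations are given as a rotation vector (axis times angle).
In Python, from cell import robot, grip, kin, viewer gives the robot as it stands. Calls block until the motion is done:
- robot.movep(position, orientation): joint-space move of the TCP to a pose.
- robot.servo_line(position, feed=150, rotation=None): straight line of the TCP; rotation=None keeps the orientation; feed is the mean speed in mm/s.
- robot.goto_joints(angles): joint-space move.
- grip(opening, newtons=None): opening from 0.0 (shut) to 1.0 (fully open); newtons is the grip in N (None keeps the last); returns when the fingers have stopped.
- robot.hold(seconds).
- kin.ik(position, orientation): joint angles nearest the present ones, or None.
- robot.observe(): the state.
- viewer.read_camera(name): name is "side" or "top" or "wrist"; returns the picture (420x560x3 uint8, red, green, blue); there is no depth.
- viewer.camera_info(name): a dict with "camera_matrix" (3x3 intrinsics, pixels), "k1" (the pictures are not rectified: a ray, as slopes to the right and down, at radius r is drawn at 1 + k1 r^2 times it, then the intrinsics apply), "R" (3x3) and "t" (3): a world point X has camera coordinates R X + t. Camera axes: x right, y down, z forward; pixel columns grow to the right and rows downward; lengths in mm; the calibration is good to about 2 mm. A picture is of the moment at which its call begins: read the wrist's pose just before it. camera_info takes no time and is no camera call; for the wrist camera it gives the pose at the moment of the call.
A pose or a line that the arm cannot do raises robot.IKError and nothing moves.
- robot.job_done(): hands the job in; it is judged then, once.
Trained networks look in the newest picture that a camera, given by its name, has taken for a name from the list of things; names that differ only in an ending like _2 or _b are one class to them, and where a whole thing is asked for, a point or a joint stands for the part that bears it (a point fixed in the world has none). Each returns a list of dicts, best first, with "confidence" (0 to 1); they miss things now and then, are a little off and sometimes report something else, mostly with a low value. They report only what shows in the picture. A call takes as long as a camera call. They do not tell look-alikes from the thing itself.
- viewer.silhouettes(name, camera): "mask" (420x560 bool, what is visible of it).
- viewer.pinpoint(name, camera): "at" ([x, y, z] in mm, in the coordinates of the camera as it stood for that picture, good to about 4 mm: a listed point, or the origin of a listed thing).
The state is a dict: "t": time; "joints": joint angles; "joint_velocities": joint speeds; "joint_torque": joint torques, N m; "tcp_pos": TCP position; "tcp_rot": TCP orientation; "contact_force": force on the tool from outside, world axes, zero at the start; "wrist_torque": the same for the moment, N m; "grip_width": opening from 0.0 (shut) to 1.0 (fully open); "grip_force": force on a finger pad.
Only numpy, scipy, OpenCV 4.12 (cv2) and the standard library are available. Lean on these libraries where they do the work, as an engineer would, in place of code of your own. Each camera call takes 0.05 s, during which the arm holds its last target. There are 200 camera calls.

## Working session

There is one attempt and no reset: what is moved stays moved. The work goes in short steps, each a Python script; the robot and the scene stay as the last script left them, time stands still between calls to the robot, and variables do not carry over. Pictures are saved under pics/ and viewed, at most 10 in all, crops included, and the job is handed in when it is done.

```bash
ls; mkdir -p pics
cat > h.py <<'E'
import numpy as np, cv2
from cell import robot, grip, kin, viewer
def snap(c,fn=None):
    im=viewer.read_camera(c)
    if fn: cv2.imwrite('pics/'+fn,im[:,:,::-1])
    return im
def toworld(c,p,info=None):
    i=info or viewer.camera_info(c); R=np.array(i['R']);t=np.array(i['t'])
    return R.T@(np.array(p)-t)
def proj(c,X,info=None):
    i=info or viewer.camera_info(c); x=np.array(i['R'])@np.array(X,float)+np.array(i['t'])
    s=x[:2]/x[2]; s=s*(1+i['k1']*(s@s)); K=np.array(i['camera_matrix']); return K[:2,:2]@s+K[:2,2]
E
python3 - <<'E'
from h import *
np.set_printoptions(precision=1,suppress=True)
a=snap('top');b=snap('side')
cv2.imwrite('pics/a.png',np.hstack([cv2.resize(a,(400,300)),cv2.resize(b,(400,300))])[:,:,::-1])
cv2.imwrite('pics/top.png',cv2.resize(a,(800,600))[:,:,::-1])
for c in('top','side'):
  for n in('well','key_head','key_tip','holder_mouth','clamp','jar','bowl','mallet','shaker','steel'):
    for d in viewer.pinpoint(n,c)[:4]:
      X=toworld(c,d['at']);print(c,n,round(d['confidence'],2),X,proj(c,X))
o=robot.observe();print(o['t'],o['tcp_rot'],o['contact_force'])
i=viewer.camera_info('wrist');print(np.array(i['R']),i['t'],i['camera_matrix'])
E
```

```text
pics
top well 0.62 [ 492.6 -137.4   44.1] [332.1 238.9]
top key_head 0.62 [655.   99.3  72.6] [265.4 191.2]
top key_head 0.58 [551.3 151.3  89.5] [249.7 219.7]
top key_head 0.54 [432.6 202.2  76.1] [234.4 254.3]
top key_head 0.53 [447.6 129.5  75.3] [255.7 250.2]
top key_tip 0.68 [546.1 244.9   1.2] [225.4 224.1]
top key_tip 0.46 [651.3 101.    4.4] [265.5 195.9]
top holder_mouth 0.63 [549.7 148.6  45.1] [251.2 221.8]
top clamp 0.87 [ 494.  -141.8   -2.6] [331.8 239.7]
top jar 0.51 [370.3  17.4  -1.2] [287.6 273.6]
top bowl 0.77 [ 564.5 -455.4   -0.6] [416.3 221.4]
top bowl 0.45 [348.9 351.3  -0.5] [194.4 278.3]
top mallet 0.87 [609.2 431.3   2.2] [175.1 206.3]
top shaker 0.66 [ 401.3 -421.9    0.7] [408.6 265.8]
top steel 0.86 [378.8 514.8  -2.3] [149.9 269.2]
top steel 0.64 [ 401.8 -424.7   -3.1] [409.1 265.7]
side well 0.59 [ 489.8 -140.5   45.7] [302.2 184.3]
side well 0.48 [600.2 431.8   0.5] [255.7 348.8]
side key_head 0.8 [444.1 124.6  75. ] [317.4 239.2]
side key_head 0.78 [539.6 245.   76.6] [283.  271.6]
side key_head 0.72 [435.3 201.7  77.3] [321.1 260.2]
side key_head 0.6
[... 188 characters left out ...]
5]
side key_tip 0.63 [446.8 127.7   2.2] [314.7 255. ]
side holder_mouth 0.9 [548.8 144.2  43.5] [281.3 249.5]
side clamp 0.94 [ 489.5 -149.    -0.5] [301.7 192.3]
side bowl 0.95 [ 568.3 -456.8    1.4] [283.2 138.8]
side mallet 0.69 [599.7 432.3   1. ] [255.9 348.9]
side mallet 0.35 [550.  145.4  11.6] [280.8 256.3]
side shaker 0.7 [371.   17.9  -2.4] [337.6 229.7]
side shaker 0.64 [ 399.1 -424.5   -1.5] [325.  145.6]
side shaker 0.58 [344.8 351.7  -0.2] [354.1 324.9]
side steel 0.86 [372.4 514.8  -0.2] [348. 388.]
1.1 [-3.1 -0.5  0. ] [-0.4  0.6  0.4]
[[ 0.3 -0.9  0. ]
 [-0.9 -0.3  0.3]
 [-0.3 -0.1 -1. ]] [-650.3  -31.6  390. ] [[363.1   0.  281.8]
 [  0.  363.1 206.2]
 [  0.    0.    1. ]]
```

View pics/top.png

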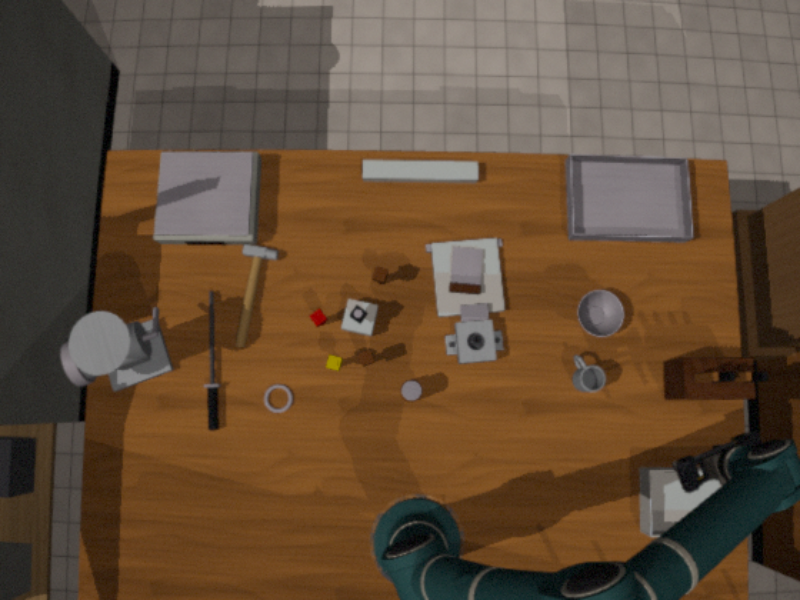

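View pics/a.png

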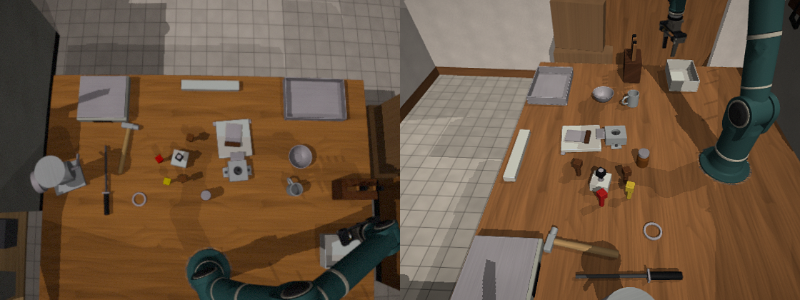

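Key candidates in the top view (800x600 picture): red (318,318), yellow (334,363), brown (380,275), brown (366,356), and black in the white block (358,314). The black one is upright in the white holder, so it fits the description. I'll move over it and confirm in a wrist crop.

```bash
cat >> h.py <<'E'
from scipy.spatial.transform import Rotation as Ro
def down(yaw): return (Ro.from_euler('z',yaw)*Ro.from_euler('x',np.pi)).as_rotvec()
E
python3 - <<'E'
from h import *
np.set_printoptions(precision=2,suppress=True)
o=robot.observe();Rt=Ro.from_rotvec(o['tcp_rot']).as_matrix()
i=viewer.camera_info('wrist');R=np.array(i['R']);c=-R.T@i['t']
Pc=Rt.T@(c-o['tcp_pos']);Rc=Rt.T@R.T
print('cam in tool',Pc,Rc)
# choose yaw: candidates, look at holder
tgt=np.array([550,146,70])
best=None
for yaw in np.arange(-3,3.2,.25):
    rv=down(yaw);M=Ro.from_rotvec(rv).as_matrix()
    f=M@Rc[:,2]; cam=tgt-f*260; p=cam-M@Pc
    q=kin.ik(p,rv)
    if q is not None: print(round(yaw,2),p,np.array(q)); 
    if q is not None and (best is None or abs(q[6])<best[0]): best=(abs(q[6]),p,rv,yaw)
print(best)
_,p,rv,yaw=best
robot.movep(p,rv)
o=robot.observe();info=viewer.camera_info('wrist');im=snap('wrist','w1.png');print(o['t'],o['tcp_pos'],o['joints'])
for n in('key_head','key_tip','holder_mouth'):
    for d in viewer.pinpoint(n,'wrist')[:4]:
      X=toworld('wrist',d['at'],info);print(n,round(d['confidence'],2),X,proj('wrist',X,info))
E
```

```text
cam in tool [  75.06   -0.04 -170.07] [[ 0.   -0.96 -0.27]
 [ 1.    0.    0.  ]
 [-0.   -0.27  0.96]]
-3.0 [555.25 146.53 150.39] [ 0.42  0.66 -1.02  1.8   0.65  1.05  0.87]
-2.75 [554.96 147.81 150.39] [ 0.46  0.72 -1.11  1.8   0.72  1.1   1.06]
-2.5 [554.36 148.98 150.39] [ 0.55  0.88 -1.33  1.8   0.91  1.24  1.17]
-2.25 [553.48 149.97 150.39] [ 0.55  0.88 -1.33  1.8   0.91  1.24  1.42]
-2.0 [552.4  150.71 150.39] [ 0.55  0.88 -1.33  1.8   0.91  1.24  1.66]
-1.75 [551.16 151.15 150.39] [ 0.55  0.88 -1.33  1.8   0.91  1.24  1.91]
-1.5 [549.85 151.28 150.39] [ 0.55  0.88 -1.33  1.8   0.91  1.23  2.16]
-1.25 [548.54 151.08 150.39] [-1.22  0.83  1.35  1.91 -0.89  1.18 -2.36]
-1.0 [547.33 150.56 150.39] [-1.13  0.65  1.12  1.91 -0.69  1.03 -2.28]
-0.75 [546.29 149.76 150.39] [ 0.05  0.46 -0.47  1.84  0.26  0.9  -2.87]
-0.5 [545.48 148.72 150.39] [ 0.08  0.46 -0.51  1.84  0.28  0.91 -2.64]
-0.25 [544.94 147.52 150.39] [ 0.13  0.48 -0.58  1.84  0.32  0.92 -2.42]
0.0 [544.72 146.22 150.39] [ 0.18  0.49 -0.64  1.84  0.36  0.93 -2.2 ]
0.25 [544.83 144.91 150.39] [ 0.24  0.52 -0.73  1.84  0.4
[... 759 characters left out ...]
0.38  0.63 -0.95  1.81  0.59  1.02  0.63]
(np.float64(0.07135419198331007), array([553.14, 141.76, 150.39]), array([1.35, 2.83, 0.  ]), np.float64(2.25))
4.0 [553.54 140.62 150.28] [ 0.35  0.59 -0.88  1.81  0.53  0.99 -0.07]
key_head 0.94 [442.76 126.64  72.01] [143.69 132.77]
key_head 0.93 [548.55 146.94  87.46] [282.74 210.2 ]
key_head 0.78 [654.26 102.21  74.84] [351.33 328.77]
key_head 0.66 [541.04 246.27  71.51] [368.29  84.12]
key_tip 0.96 [549.09 148.51   8.07] [284.12 183.84]
key_tip 0.77 [434.3  204.36   1.19] [218.75  46.06]
key_tip 0.76 [443.94 126.78  -0.93] [175.2  127.12]
key_tip 0.73 [648.69  97.17   0.8 ] [330.13 284.86]
holder_mouth 0.8 [554.42 144.13  43.62] [286.15 201.72]
```

View pics/w1.png

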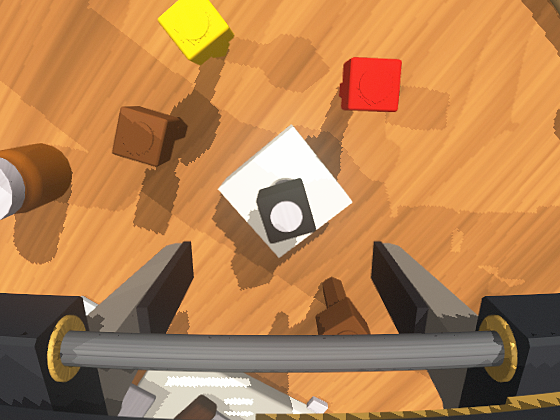

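The wrist view shows the black head in the white holder at (286,211). The brown heads are at (143,135) and (340,325), yellow at (195,28) and red at (372,83). I'll make a rectified, enlarged crop to confirm the key and measure its yaw.

```bash
cat >> h.py <<'E'
def rect(im,info,c,z,half=40,s=7):
    # orthophoto of plane z: col = world x growing right, row = world y growing DOWN->negative y
    n=int(2*half*s);g=(np.arange(n)-n/2+.5)/s
    X,Y=np.meshgrid(c[0]+g,c[1]-g)
    P=np.stack([X,Y,np.full_like(X,z)],-1)@np.array(info['R']).T+np.array(info['t'])
    a=P[...,:2]/P[...,2:];a=a*(1+info['k1']*(a**2).sum(-1,keepdims=True));K=np.array(info['camera_matrix'])
    return cv2.remap(im,(a[...,0]*K[0,0]+K[0,2]).astype(np.float32),(a[...,1]*K[1,1]+K[1,2]).astype(np.float32),cv2.INTER_CUBIC)
E
python3 - <<'E'
from h import *
info=viewer.camera_info('wrist');im=snap('wrist')
r=rect(im,info,(550,146),100);r2=rect(im,info,(550,146),45,half=60,s=3)
v=np.zeros((560,800,3),np.uint8);v[:,:560]=r[:560];v[:240,560:]=r2[60:300,60:300]
cv2.imwrite('pics/crop.png',v[:,:,::-1])
h=viewer.silhouettes('holder_mouth','wrist');k=viewer.silhouettes('key_head','wrist')
print([ (round(d['confidence'],2),cv2.minAreaRect(cv2.findNonZero(d['mask'].astype(np.uint8)))) for d in k])
E
```

```text
[(0.74, ((284.3000183105469, 211.39999389648438), (57.86967468261719, 49.64775848388672), 71.56504821777344)), (0.74, ((148.30441284179688, 137.34327697753906), (69.17127990722656, 54.15616989135742), 14.743562698364258)), (0.67, ((369.16766357421875, 84.98153686523438), (59.79667663574219, 53.86138916015625), 3.179830312728882)), (0.59, ((198.0507354736328, 30.96145248413086), (71.27242279052734, 53.37470626831055), 52.765167236328125)), (0.55, ((201.0, 407.0), (52.0, 24.0), 0.0))]
```

View pics/crop.png

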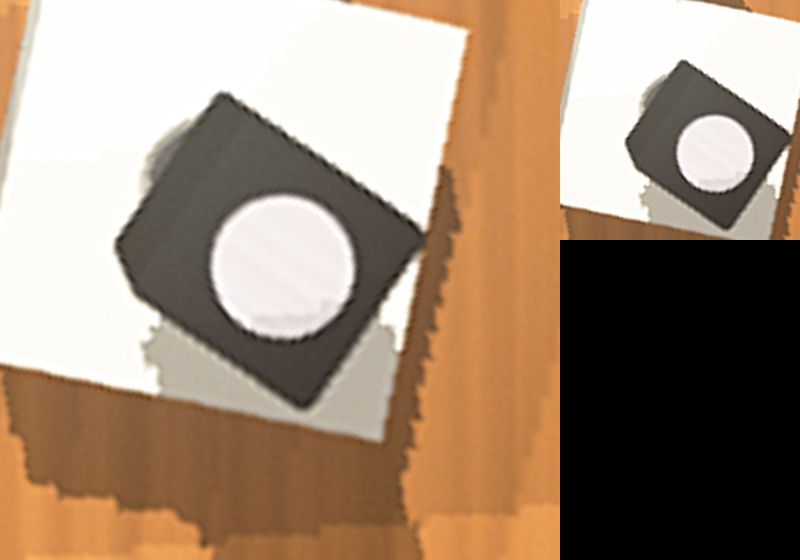

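Confirmed: it is the black head with a light disc, in the white block. The disc centre is at crop (283,267), which gives world (550.4,147.9), and the sides run along about 55°/145°. Before gripping I'll take a close look at the well.

Run:
```python
from h import *
np.set_printoptions(precision=2,suppress=True)
Pc=np.array([75.06,-.04,-170.07]);Rc2=np.array([-.27,0,.963])
tgt=np.array([491,-139,35]);yaw=2.25
rv=down(yaw);M=Ro.from_rotvec(rv).as_matrix()
p=tgt-M@Rc2*235-M@Pc
print(p);robot.movep(p,rv)
info=viewer.camera_info('wrist');im=snap('wrist','wellw.png')
for n in('well','well_bottom','clamp'):
    for d in viewer.pinpoint(n,'wrist')[:3]:
      X=toworld('wrist',d['at'],info);print(n,round(d['confidence'],2),X,proj('wrist',X,info))
a=rect(im,info,(491,-139),45,half=40,s=5);b=rect(im,info,(491,-139),30,half=25,s=16)
bb=b.astype(float);bb=np.clip((bb-bb[150:650,150:650].min())*2.5,0,255).astype(np.uint8)
cv2.imwrite('pics/well.png',np.hstack([cv2.resize(a,(400,400)),cv2.resize(bb,(400,400))])[:,:,::-1])
print(robot.observe()['t'],robot.observe()['joints'])
```

```text
[ 498.32 -148.01   91.24]
well 0.7 [ 487.11 -141.14   41.99] [272.96 210.28]
well_bottom 0.64 [ 492.33 -139.28   31.72] [281.24 208.58]
clamp 0.84 [ 489.27 -140.18   -0.93] [277.28 194.88]
5.7 [ 0.88  0.59 -0.84  1.97  0.59  0.84  0.4 ]
```

View pics/well.png

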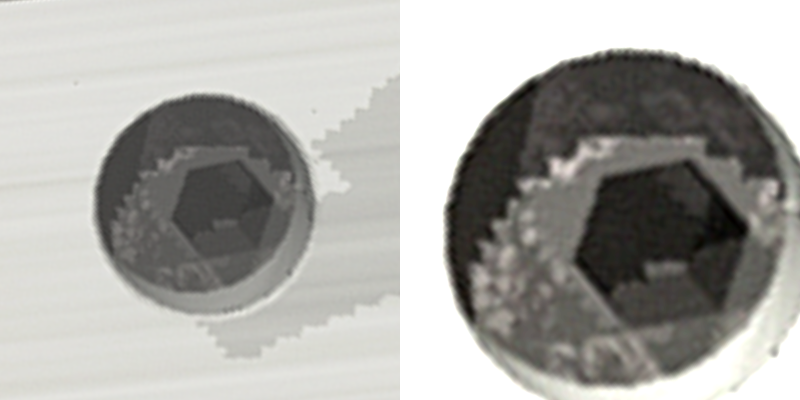

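The socket shows plainly. The hexagon's centre is at (661,241) in the combined picture, which gives world (498.6,-144.1), with corners at about 9° mod 60°. The well's centre is at (492,-139.8). Now I'll grip and lift the key.

```bash
cat >> h.py <<'E'
D=np.deg2rad
def cf(n=1):
    return np.array(robot.observe()['contact_force'])
E
python3 - <<'E'
from h import *
np.set_printoptions(precision=2,suppress=True)
o=robot.observe();p=np.array(o['tcp_pos'])
robot.servo_line(p+[0,0,90],feed=200)
K=D(235.3)
robot.movep([550.4,147.9,170],down(K));grip(0.65,15)
print(robot.observe()['joints'])
robot.servo_line([550.4,147.9,66],feed=120)
grip(0.0,15)
o=robot.observe();print(o['t'],o['grip_width']*92,o['grip_force'],o['contact_force'],o['tcp_pos'])
robot.servo_line([550.4,147.9,140],feed=100)
o=robot.observe();print(o['t'],o['grip_width']*92,o['contact_force'],o['wrist_torque'],o['tcp_pos'])
info=viewer.camera_info('wrist');im=snap('wrist','held.png')
M=Ro.from_rotvec(o['tcp_rot']).as_matrix();tp=np.array(o['tcp_pos'])
print('expect tip',proj('wrist',tp+M@[0,0,56],info),'dx+5',proj('wrist',tp+M@[5,0,56],info))
for d in viewer.pinpoint('key_tip','wrist')[:2]: print(d['confidence'],M.T@(toworld('wrist',d['at'],info)-tp))
for d in viewer.pinpoint('key_head','wrist')[:2]: print(d['confidence'],M.T@(toworld('wrist',d['at'],info)-tp))
cv2.imwrite('pics/heldc.png',cv2.resize(im[170:320,190:370],(720,600),interpolation=cv2.INTER_CUBIC)[:,:,::-1])
E
```

```text
[ 0.54  0.78 -1.26  1.79  0.8   1.19  1.57]
9.625 31.89133864179183 14.998079985380173 [-0.49 -0.76  1.8 ] [550.57 147.91  66.26]
10.5167 31.753096038933904 [ 0.45 -1.   -2.21] [ 0.06 -0.14 -0.01] [550.12 147.51 139.51]
expect tip [281.29 225.54] dx+5 [281.3  218.27]
0.98 [ 1.14  0.76 60.18]
0.79 [ 77.17  71.99 139.61]
0.93 [76.02 73.06 68.69]
0.87 [ 19.52 129.93  67.15]
```

View pics/heldc.png

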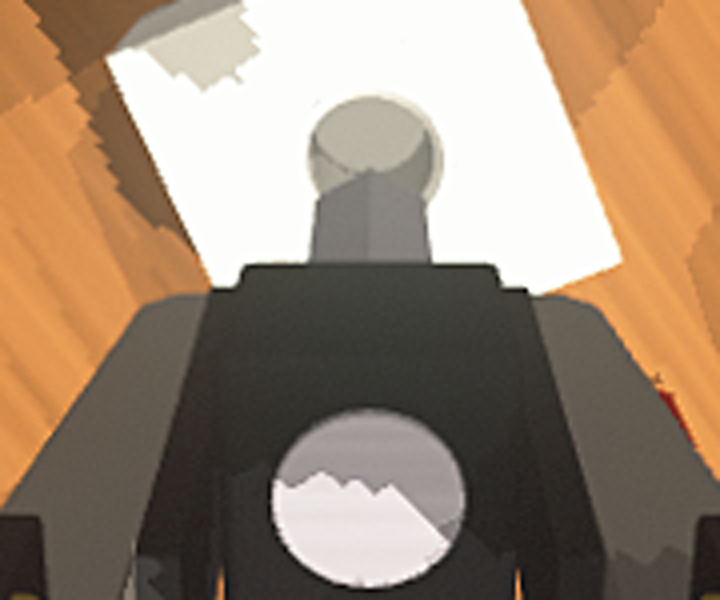

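The shaft's corner points at the camera, crop (371,168), so the flats face the gripper's closing direction (head x = tool y). The matching yaw is then K+13.7°. Next I'll compute the in-grip offset, refine the holder and hex from the pictures, and go feel for the socket.

```bash
cat >> h.py <<'E'
def probe(xy,yaw,z0,z1,base,fmax=7,step=1.0,feed=25):
    """go down from z0 to z1 in small steps until the push passes fmax; returns z, push"""
    z=z0
    while z>z1:
        z=max(z-step,z1); robot.servo_line([xy[0],xy[1],z],feed=feed,rotation=down(yaw))
        o=robot.observe(); f=o['contact_force'][2]-base[2]
        if f>fmax: break
    return o['tcp_pos'][2],f,z,np.array(o['contact_force'])-base
E
python3 - <<'E'
from h import *
from scipy.optimize import brentq
np.set_printoptions(precision=2,suppress=True)
info=viewer.camera_info('wrist');o=robot.observe();M=Ro.from_rotvec(o['tcp_rot']).as_matrix();tp=np.array(o['tcp_pos'])
top=brentq(lambda d:proj('wrist',tp+M@[d,0,-34],info)[1]-294.5,-15,15)
tip=brentq(lambda d:proj('wrist',tp+M@[10.4+d,0,53],info)[1]-212,-15,15)
print('dx top',top,'dx tip',tip)
from scipy.optimize import fsolve
h=fsolve(lambda a:proj('wrist',[a[0],a[1],45],info)-[283.7,210],[550,147]);print('hole',h)
# go to the clamp
K=D(235.3+13.7)
robot.servo_line(tp+[0,0,20],feed=150)
robot.movep([498.6,-144.1,135],down(K))
o=robot.observe();print(o['t'],o['joints'],o['tcp_pos'],o['contact_force'])
E
```

```text
dx top -0.15889342049138167 dx tip -0.23269679659558085
hole [548.77 149.12]
12.0833 [ 1.16  0.82 -1.33  1.94  0.89  1.15  2.24] [ 499.   -142.78  135.2 ] [ 0.2   0.08 -0.86]
```

Run:
```python
from h import *
np.set_printoptions(precision=2,suppress=True)
K=D(249)
robot.servo_line([498.6,-144.1,112],feed=80);robot.hold(.3)
base=cf();o=robot.observe();print(base,o['tcp_pos'],o['wrist_torque'])
robot.servo_line([498.6,-144.1,93],feed=60,rotation=down(K))
r=probe([498.6,-144.1],K,93,66.5,base,fmax=6)
o=robot.observe();print(r,o['t'],o['tcp_pos'],o['grip_width']*92,o['wrist_torque'])
```

```text
[-0.08  0.07 -1.91] [ 498.77 -144.19  112.25] [ 0.06 -0.08 -0.  ]
(np.float64(66.51004326526794), np.float64(1.8637502532078247), 66.5, array([ 3.52, -1.69,  1.86])) 20.0417 [ 498.65 -144.1    66.51] 32.06663531134172 [-0.38 -0.83 -0.02]
```

The key dropped home on the first try (TCP z 66.5, push 2 N). Now I'll ease the sideways load and turn in small, monitored steps with a light grip.

```bash
cat >> h.py <<'E'
def turn(p,yaw,goal,step,base,tz0,tlim=.11,flim=22):
    """clockwise (yaw decreasing); stops on torque or force; returns yaw"""
    while yaw>goal+1e-6:
        yaw=max(yaw-step,goal); robot.servo_line(p,rotation=down(yaw))
        o=robot.observe();f=np.array(o['contact_force'])-base;tz=o['wrist_torque'][2]-tz0
        print(round(yaw,2),round(o['t'],2),f,'tz',round(tz,3),'w',round(o['grip_width']*92,1),'z',round(o['tcp_pos'][2],1),'j7',round(o['joints'][6],2))
        if abs(tz)>tlim or np.linalg.norm(f)>flim: print('STOP');break
    return yaw
E
python3 - <<'E'
from h import *
np.set_printoptions(precision=1,suppress=True)
base=np.array([-.08,.07,-1.91])
grip(0.0,9); print(cf()-base)
p=np.array([498.1,-143.8,66.8]); robot.servo_line(p); print(cf()-base)
y=turn(p,D(249),D(249)-.9,.15,base,0)
E
```

```text
[ 3.5 -1.3  1.6]
[ 4.3 -1.2 -1.5]
4.2 20.81 [ 4.4 -2.6 -0.8] tz -0.02 w 31.8 z 66.9 j7 2.04
4.05 21.11 [ 3.6 -2.8 -1.7] tz -0.006 w 32.3 z 66.8 j7 1.9
3.9 21.41 [ 3.6 -3.5  0.1] tz -0.011 w 32.6 z 66.9 j7 1.77
3.75 21.71 [ 4.2 -2.6  0.2] tz -0.043 w 32.6 z 66.8 j7 1.64
3.6 22.01 [ 2.9 -2.3  0.1] tz -0.031 w 32.5 z 66.8 j7 1.51
3.45 22.31 [ 2.7 -2.2  1.5] tz -0.043 w 32.4 z 66.8 j7 1.37
```

Run:
```python
from h import *
np.set_printoptions(precision=1,suppress=True)
base=np.array([-.08,.07,-1.91]);p=np.array([498.1,-143.8,66.8])
y=turn(p,D(249)-.9,D(249)-1.65,.25,base,0)
grip(0.5); y+=np.pi/2-.03; robot.servo_line(p,rotation=down(y)); 
o=robot.observe();print('open',o['t'],o['contact_force'],o['wrist_torque'])
grip(0.0,9); o=robot.observe();print('grip',o['t'],o['contact_force'],o['wrist_torque'],o['grip_width']*92)
y=turn(p,y,y-.8,.2,base,0)
print(y)
o=robot.observe();info=viewer.camera_info('wrist');im=snap('wrist');cv2.imwrite('pics/turn.png',cv2.resize(im[120:330,140:420],(800,600))[:,:,::-1])
```

```text
3.2 22.71 [ 2.8 -1.6  2.7] tz 0.031 w 31.8 z 66.7 j7 1.16
2.95 23.11 [ 1.6 -1.9  2.1] tz 0.005 w 31.9 z 66.7 j7 0.94
2.7 23.51 [ 2.  -0.5  2.4] tz 0.004 w 31.8 z 66.7 j7 0.73
open 25.6083 [-0.2 -0.1  0.6] [ 0.1 -0.1  0. ]
grip 25.95 [ 0.3 -0.2 -0.5] [-0.1 -0.4  0. ] 32.685458561888545
4.04 26.3 [ 1.8 -1.7  2.2] tz -0.03 w 32.6 z 66.9 j7 1.89
3.84 26.65 [ 2.2 -1.2  2.8] tz -0.024 w 33.0 z 66.9 j7 1.72
3.64 27.0 [ 1.8 -0.8  2.4] tz 0.006 w 32.3 z 66.9 j7 1.54
3.44 27.35 [ 1.5 -1.6  3.1] tz -0.017 w 32.3 z 66.8 j7 1.36
3.436666164260777
```

View pics/turn.png

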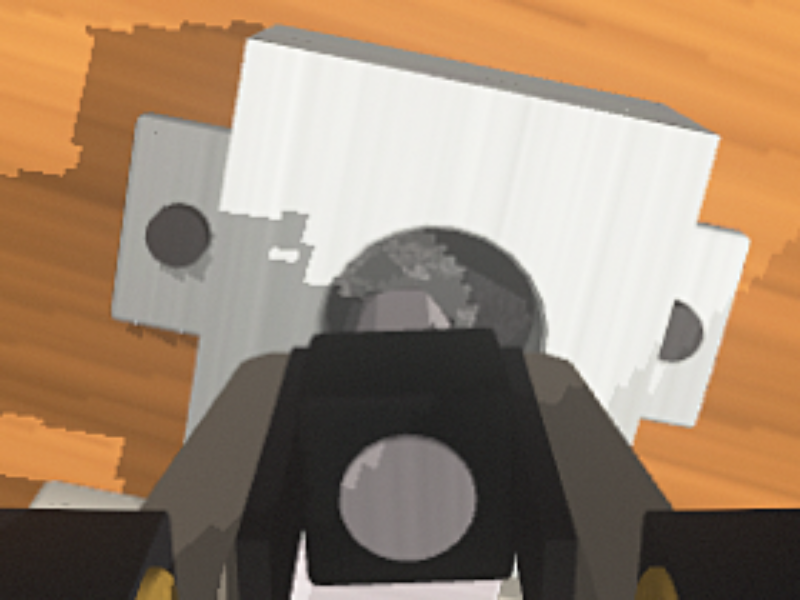

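The wrist view shows the head squarely gripped at crop (408,495), with the shaft in the well and one flat now facing the camera, so the key has turned with the gripper. Continuing to the stop.

Run:
```python
from h import *
np.set_printoptions(precision=1,suppress=True)
base=np.array([-.08,.07,-1.91]);p=np.array([498.1,-143.8,66.8])
y=3.436666
y=turn(p,y,y-.4,.2,base,0)
y=turn(p,y,y-.8,.08,base,0,tlim=.085,flim=18)
print(y)
```

```text
3.24 27.75 [ 0.4 -1.5  3.3] tz -0.02 w 32.3 z 66.8 j7 1.19
3.04 28.1 [ 0.2 -0.7  3.9] tz -0.018 w 32.0 z 66.8 j7 1.02
2.96 28.35 [ 0.2 -0.9  3.6] tz -0.052 w 32.3 z 66.8 j7 0.95
2.88 28.6 [ 1.2 -0.3  4.8] tz 0.005 w 32.1 z 66.8 j7 0.88
2.8 28.85 [1.4 0.7 3. ] tz -0.028 w 32.4 z 66.8 j7 0.81
2.72 29.1 [1.8 0.6 2.3] tz -0.009 w 32.5 z 66.8 j7 0.74
2.64 29.35 [2.6 0.1 3.3] tz -0.001 w 32.4 z 66.8 j7 0.67
2.56 29.6 [1.7 1.7 1.9] tz -0.047 w 32.2 z 66.8 j7 0.61
2.48 29.85 [2.1 1.8 1.9] tz 0.115 w 32.2 z 66.8 j7 0.54
STOP
2.476666
```

Run:
```python
from h import *
np.set_printoptions(precision=2,suppress=True)
base=np.array([-.08,.07,-1.91]);p=np.array([498.1,-143.8,66.8])
def avg():
    L=[]
    for _ in range(6): robot.hold(.05);o=robot.observe();L.append(o['wrist_torque'])
    return np.mean(L,0),o['grip_width']*92
print(avg())
y=2.4767
for k in range(6):
    y-=.06; robot.servo_line(p,rotation=down(y)); t,w=avg(); print(round(y,3),t,round(w,2),cf()-base)
    if abs(t[2])>.09 or w>33.8: break
print(y,robot.observe()['t'])
```

```text
(array([ 0.41, -0.87,  0.12]), 32.30583941328763)
2.417 [ 0.47 -0.77  0.29] 32.41 [1.73 1.73 3.24]
2.4167 30.7
```

Torque rose sharply to 0.12 and then 0.29 after about 3.4 rad of gripper turn, so the screw is at its stop. I'll back off the twist at once, lift the key out and go over the holder.

Run:
```python
from h import *
from scipy.optimize import fsolve
np.set_printoptions(precision=2,suppress=True)
p=np.array([498.1,-143.8,66.8])
y=2.4167+.1; robot.servo_line(p,rotation=down(y)); robot.hold(.1); print(robot.observe()['wrist_torque'])
grip(0.0,15)
print(robot.observe()['wrist_torque'])
robot.servo_line([498.1,-143.8,90],feed=40); print(cf(),robot.observe()['tcp_pos'])
robot.servo_line([498.1,-143.8,135],feed=100)
info=viewer.camera_info('wrist');im=snap('wrist','after.png')
yh=y
robot.movep([549.6,148.5,150],down(yh)); robot.servo_line([549.6,148.5,122],feed=60); robot.hold(.2)
o=robot.observe();print(o['t'],o['tcp_pos'],o['grip_width']*92,o['contact_force'],o['joints'])
info=viewer.camera_info('wrist');im2=snap('wrist')
tp=np.array(o['tcp_pos']);M=Ro.from_rotvec(o['tcp_rot']).as_matrix()
print('tip exp',proj('wrist',tp+M@[0,0,56],info),'hole exp',proj('wrist',[548.8,149.1,45],info),proj('wrist',[549.6,148.5,45],info))
for n in('key_tip','holder_mouth'):
  for d in viewer.pinpoint(n,'wrist')[:2]: print(n,d['confidence'],toworld('wrist',d['at'],info))
v=np.hstack([cv2.resize(im[130:330,190:370],(400,444)),cv2.resize(im2[130:330,190:370],(400,444))])
cv2.imwrite('pics/hold2.png',v[:,:,::-1])
```

```text
[ 0.41 -0.75  0.02]
[ 0.41 -0.83  0.06]
[ 0.1   0.07 -1.92] [ 497.55 -144.29   89.93]
34.6083 [549.82 148.67 122.35] 31.795322866436123 [-0.33 -0.13 -2.01] [ 0.36  0.65 -0.93  1.84  0.63  0.98  0.11]
tip exp [282.5  225.11] hole exp [282.05 214.03] [282.02 215.37]
key_tip 0.96 [428.61 203.49  -2.31]
key_tip 0.9 [553.16 147.74  61.72]
holder_mouth 0.59 [552.17 146.5   46.84]
```

View pics/hold2.png

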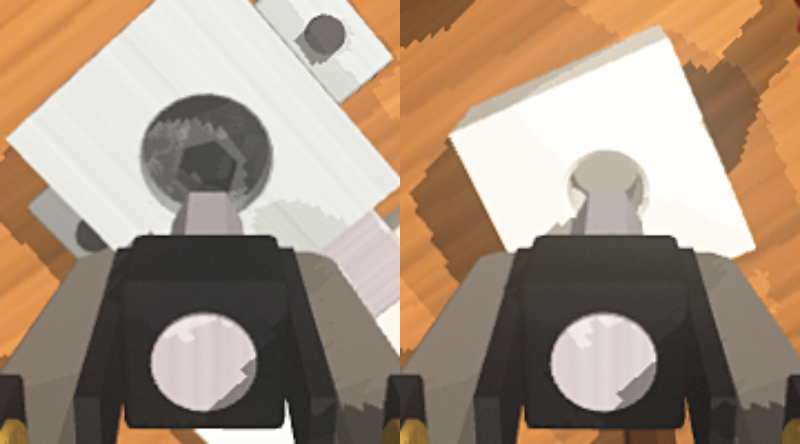

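The left half shows the hex now turned and empty. In the right half the shaft (608,215) is centred on the hole (608,~190), with the tip about 2 mm back along tool x. I'll correct for that and insert by feel.

Run:
```python
from h import *
np.set_printoptions(precision=2,suppress=True)
base=cf();y=2.5167;xy=[548.1,149.5]
robot.servo_line([*xy,104],feed=60)
r=probe(xy,y,104,67,base,fmax=8,step=2,feed=30);print(r,robot.observe()['t'])
```

```text
(np.float64(67.51624335567004), np.float64(4.794284938086221), 67, array([-0.69,  0.38,  4.79])) 39.9583
```

Run:
```python
from h import *
np.set_printoptions(precision=1,suppress=True)
o=robot.observe();p=np.array(o['tcp_pos'])
grip(0.65,10);robot.hold(.2);robot.servo_line([p[0],p[1],165],feed=100);robot.hold(.6)
o=robot.observe();print(o['t'],o['contact_force'],o['grip_width'])
info=viewer.camera_info('wrist');im=snap('wrist')
for n in('key_head','key_tip','holder_mouth'):
  for d in viewer.pinpoint(n,'wrist')[:2]: print(n,d['confidence'],toworld('wrist',d['at'],info))
cv2.imwrite('pics/end.png',cv2.resize(im[60:330,100:460],(800,600))[:,:,::-1])
```

```text
42.4667 [ 0.2 -0.5  0.2] 0.6500724145844703
key_head 0.92 [541.7 242.8  73.1]
key_head 0.8 [652.4 101.4  74.9]
key_tip 0.85 [649.6  98.6   2.3]
key_tip 0.84 [446.9 129.8  -1.5]
holder_mouth 0.91 [554.4 149.5  45.8]
holder_mouth 0.42 [549.6 147.9   5.7]
```

View pics/end.png

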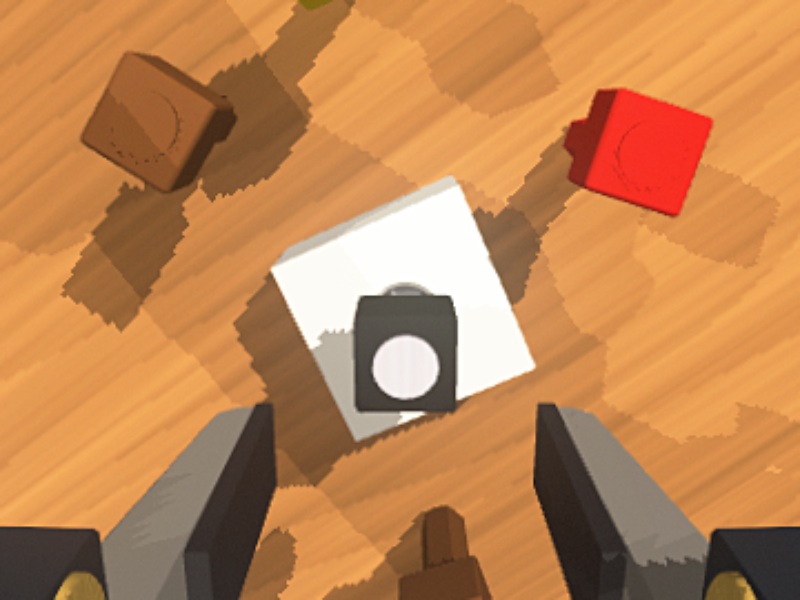

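The picture shows the key upright in its holder, with the head at (405,352), and the gripper is open and clear. Handing in.

```bash
python3 -c "
from h import *
print(robot.job_done(), robot.observe()['t'])"
```

```text
the job is handed in; nothing more can be done
the job is handed in; nothing more can be done
```

The clamp screw was turned clockwise to its stop with one re-grip, and the key is back upright in its holder and released; no verdict came back, and wrist torque peaked at about 0.29 N m against the 0.15 N m guide as the screw reached its stop, before I backed off.

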